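Drift a microscope adapter plate into line and fit its bolt

TASK

The black adapter plate on the white pedestal is out of line with the holes below it. Push the orange-handled tapered drift gently down through the hole by the orange stripe until its collar seats on the plate, so that it draws the plate into line; then, leaving the drift in, push the blue-headed bolt fully home in the hole by the blue stripe and let go. Feel your way and never force anything, and leave the bottle, the jar and the slide tray where they are.

Things in the scene. Friction and masses are not known exactly. Their poses are not given: they have to be found in the camera images.
- pedestal: Fixed white cast pedestal 130 (x) x 170 (y) x 50 mm high on a 150 x 190 x 12 mm grey foot; origin at the centre of its underside. 18 mm round holes 46 mm deep in its top at x = 0, y = +55 (orange) and -55 mm (blue). On it lies the black adapter plate, 120 x 170 x 8 mm, top at 58.5 mm, with two like holes and a coloured stripe by each. Cap screws at x = +-42, y = 0 stand 6 mm above it.
- orange_hole (a point): Centre of the pedestal's (not the plate's) drift hole, at the height of the plate's top, 58.5 mm above the bench; axes as the pedestal's. At first a drift tip set down here lands on the plate; it passes through both holes only about 5 mm from here, on the side the plate has gone to.
- blue_hole (a point): Centre of the pedestal's (not the plate's) bolt hole, at the height of the plate's top, 58.5 mm above the bench; axes as the pedestal's.
- plate (a joint): Distance (m) the plate has slid from its start, positive to the pedestal's +x; 0 at the start. It slides only along the pedestal's x, with about 6 N of drag. At first its holes are 9.3 to 10.3 mm out of line, to +x or -x: which is not measured; feel it, or look: the white pedestal shows in each plate hole on the side the plate has gone to.
- drift: Loose steel drift, 0.13 to 0.2 kg, upright in a rack socket. Origin at the centre of its flat tip, z up to the handle. Tip 4.8 mm diameter, 5.4 mm just above, widening evenly to 17 mm at 30 mm, then 17 mm up to the collar (28 mm diameter, 42 to 46 mm above the tip); orange handle 20 x 20 mm, sides along its x and y, 46 to 88 mm. Home: collar on the plate, tip 42 mm below the plate's top.
- bolt: Loose steel push-fit bolt (no thread), 0.1 to 0.16 kg, upright in the other socket. Origin at the centre of its flat tip, z up. Tip 10 mm diameter, 14 mm from 4 mm up to the collar (28 mm diameter, 30 to 34 mm above the tip); blue head 20 x 20 mm, sides along its x and y, 34 to 68 mm. Home: collar on the plate, tip 30 mm below the plate's top.
- rack: Fixed grey rack block, 60 (x) x 150 (y) x 50 mm high, origin at the centre of its underside; two upright sockets of 20 mm diameter and 46 mm depth at y = +45 and -45 mm. Drift and bolt stand in them with their collars on the rack's top, either way round.
- amber_bottle: Loose amber bottle with white cap, 44 mm diameter, 95 mm high; origin at the centre of its underside. Leave alone.
- jar: Loose glass jar with green lid, 52 mm diameter, 50 mm high; origin at the centre of its underside. Leave alone.
- slide_tray: Loose blue open tray with dividers, 80 x 110 x 25 mm; origin at the centre of its underside. Leave alone.
Not all that is in view belongs to the job. What is shaped like the drift but green is not meant.

How it is judged:
By the outcome, as a careful person would: the job done as asked, in the order asked, and still so for the second after the job is handed in, with the robot touching nothing.
It also fails if it takes over 66 s, if anything falls off the work surface, if the arm or the gripper's body presses on something with over 40 N, if the wrist force passes 120 N, or if a joint passes its speed limit or range.

ROBOT

A 7-joint arm with a two-finger parallel gripper is mounted at the origin on the work surface. World frame = base frame: x ahead of the robot, y to its left, z up, the work surface at z = 0. Lengths are in m, angles in rad, forces in N, time in s.
With the tool pointing down it reaches from about 0.425 to 0.875 m from the base axis. Payload 4.7 kg.
Tool frame: the origin (TCP) lies between the finger pads; the fingertips stand 8 mm ahead of it and the grasp point (between the pads) lies 11 mm behind it; z points along the fingers, y is the direction in which the jaws open and shut (so a half turn about z gives the same grasp; the last joint's range is limited). The gripper opens to 87 mm and grips with 3 to 60 N. Pads are 19 mm wide; open, the fingers measure 117 mm over their backs; the gripper's body (75 mm by 190 mm) begins 51 mm behind the grasp point.
Start: joints at [-1.113, 0.321, -0.07, 1.45, 0.023, 1.371, -0.057], TCP at [0.279, 0.587, 0.231] pointing down, gripper open.
Joint ranges: [-2.86, 2.86], [-0.3, 2.09], [-1.38, 1.24], [0.06, 2.45], [-1.56, 4.7], [0.09, 2.05], [-2.69, 2.69]. Speed limits (rad/s): [2.57, 2.57, 3.14, 3.14, 3.14, 3.14, 3.14].

INTERFACE

Orientations are given as a rotation vector (axis times angle).
In Python, from bench import ctrl, optics, ticket gives the robot as it stands.
- The arm moves only by the tool play_rows, never from a script. Its argument "motion" is a list of rows, each a list of 5 numbers: the closure, from 0 (fully open) to 1 (shut), then the shift along the tool's x, y, z in cm, then the turn about the tool's z in rad. In form: [[jaw, tx, ty, tz, spin], ...]. A call has 1 to 20 rows; each row shifts and turns the commanded pose from where the row before left it, along the tool's axes as they then stand; what a row does not reach is not made up. A row lasts 1/8 s, in which the tool goes at most 62.5 mm and 10.7 degrees, less where a joint would pass 70% of its speed; a pose out of reach is approached as far as the arm can. A call is refused whole if a number of a shift passes 6.25 or a number of a turn 0.188, either way. A call with a gripper value outside its range is refused whole. The fingers move at their own pace and stop on an object; "force" is the grip in N (left out, the last holds). Time passes only in rows, so rows that do not move let the fingers close. It gives the time, the measured TCP pose, the force and the opening at its end, in the units of the state.
- ctrl.get_state(): the state, without advancing time (a new reading comes with each control period).
- optics.get_image(name): name is "scene" or "side" or "wrist"; returns the picture (480x640x3 uint8, red, green, blue); there is no depth.
- optics.calibration(name): a dict with "K" (3x3 intrinsics, pixels), "pose" (4x4, takes a point from camera to world coordinates); the wrist camera has in their place "hand_eye" (4x4, takes a point from camera to tool coordinates, whose origin is the TCP and whose axes are the flange's). Camera axes: x right, y down, z forward; pixel columns grow to the right and rows downward; lengths in m; the calibration is good to about 2 mm. A picture is of the moment at which its call begins: read the wrist's pose just before it. calibration takes no time and is no camera call.
- ticket.close_job(): hands the job in, once; it reports no verdict.
The state is a dict: "time": time; "joint_positions": joint angles; "qd": joint speeds; "joint_torque": joint torques, N m; "position": TCP position; "tool_rot": TCP orientation; "ft_force": force on the tool from outside, world axes, zero at the start; "torque": the same for the moment, N m; "grip_width": opening from 0.0 (shut) to 1.0 (fully open).
Only numpy, scipy, OpenCV 4.12 (cv2) and the standard library are available. Lean on these libraries where they do the work, as an engineer would, in place of code of your own. Each camera call takes 0.05 s, during which the arm holds its last target.

## Working session

There is one attempt and no reset: what is moved stays moved. The work goes in short steps, Python scripts to look and compute and a tool call to move; the robot and the scene stay as the last step left them, time stands still between calls to the robot, and variables do not carry over. Pictures are saved under pics/ and viewed, and the job is handed in when it is done.

Besides the shell and the picture viewer there is one more tool, called after "Request:" as name([rows], argument=value, ...), one row to a line, values as JSON. play_rows: Moves the arm, as the interface text tells. Its arguments: {"type":"object","properties":{"motion":{"type":"array"},"force":{"type":"number"}},"required":["motion"]}

```bash
mkdir -p pics; ls; cat > h.py <<'E'
import numpy as np, cv2
from scipy.spatial.transform import Rotation as R
from bench import ctrl, optics, ticket
def cam(n,st=None):
    c=optics.calibration(n); K=np.array(c["K"])
    if "pose" in c: return K,np.array(c["pose"])
    st=st or ctrl.get_state(); T=np.eye(4); T[:3,:3]=R.from_rotvec(st["tool_rot"]).as_matrix(); T[:3,3]=st["position"]
    return K,T@np.array(c["hand_eye"])
def snap(n,f):
    st=ctrl.get_state(); im=optics.get_image(n); cv2.imwrite("pics/"+f,im[:,:,::-1]); return im,cam(n,st)
def ray(KP,uv,z):
    K,P=KP; d=P[:3,:3]@np.linalg.solve(K,[uv[0],uv[1],1.]); o=P[:3,3]; return o+d*(z-o[2])/d[2]
def proj(KP,p):
    K,P=KP; q=P[:3,:3].T@(np.array(p)-P[:3,3]); q=K@q; return q[:2]/q[2]
E
python3 - <<'E'
from h import *
s=ctrl.get_state(); print({k:np.round(v,3) for k,v in s.items()})
for n in ["scene","side","wrist"]:
    im,kp=snap(n,n+"0.png"); print(n,np.round(kp[0],1).tolist(),np.round(kp[1],3).tolist())
E
```

```text
pics
{'time': np.float64(0.0), 'joint_positions': array([-1.113,  0.322, -0.07 ,  1.452,  0.023,  1.371, -0.057]), 'qd': array([-0.002,  0.001,  0.   ,  0.   , -0.001, -0.001,  0.   ]), 'joint_torque': array([-1.0000e-03, -4.9130e+01, -4.0400e-01, -3.1252e+01, -6.4000e-02,
        4.4000e-02,  0.0000e+00]), 'position': array([0.279, 0.587, 0.229]), 'tool_rot': array([-6.910e-01, -3.064e+00,  3.000e-03]), 'ft_force': array([ 0.033, -0.188,  0.775]), 'torque': array([-0.03 ,  0.001, -0.007]), 'grip_width': np.float64(1.0)}
scene [[581.5, 0.0, 315.0], [0.0, 581.5, 247.0], [0.0, 0.0, 1.0]] [[-0.378, 0.685, -0.623, 1.051], [0.926, 0.28, -0.254, 0.275], [0.0, -0.673, -0.74, 0.663], [0.0, 0.0, 0.0, 1.0]]
side [[471.5, 0.0, 326.3], [0.0, 471.5, 242.2], [0.0, 0.0, 1.0]] [[0.826, -0.257, 0.501, 0.111], [-0.563, -0.373, 0.737, -0.564], [-0.002, -0.891, -0.453, 0.467], [0.0, 0.0, 0.0, 1.0]]
wrist [[357.1, 0.0, 317.9], [0.0, 357.1, 241.3], [0.0, 0.0, 1.0]] [[0.43, 0.866, 0.257, 0.207], [0.903, -0.412, -0.124, 0.62], [-0.002, 0.285, -0.958, 0.385], [0.0, 0.0, 0.0, 1.0]]
```

View pics/scene0.png

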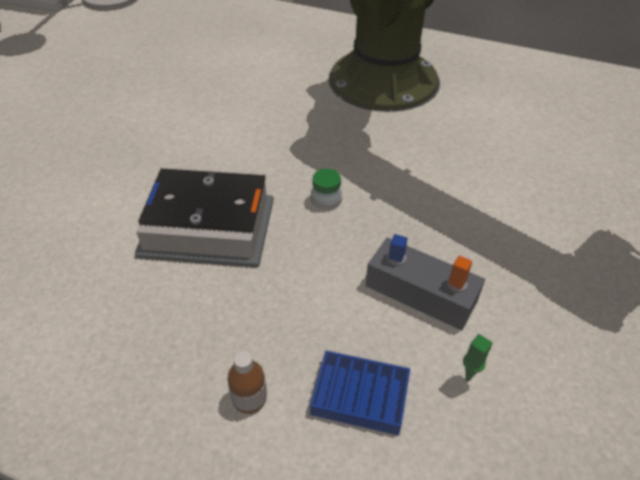

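View pics/side0.png

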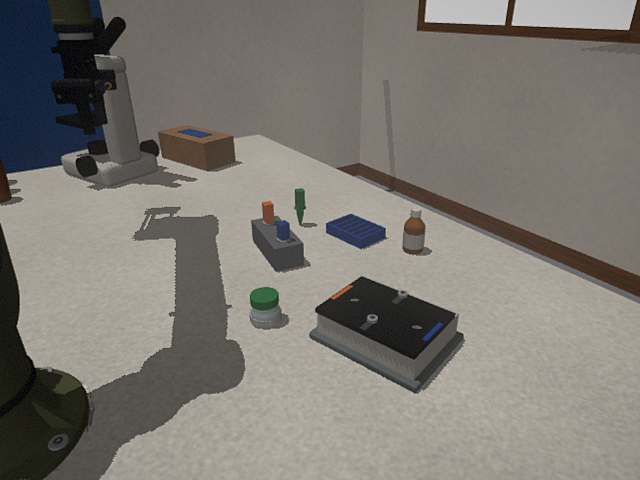

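View pics/wrist0.png

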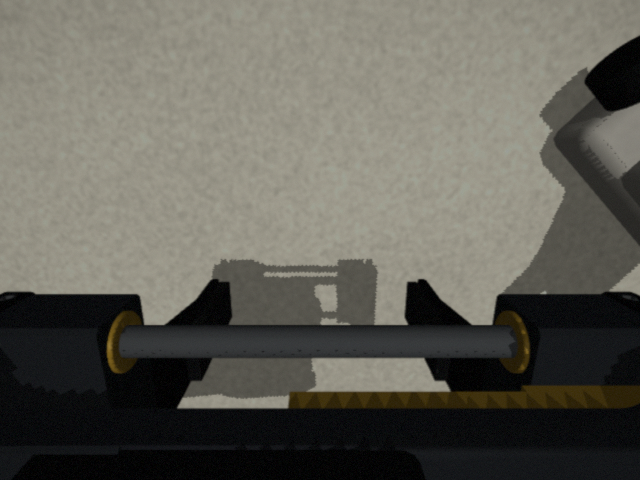

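Scene: the orange drift is at (460,272) in the rack and the bolt at (398,248). The green decoy at (478,355) stands outside the rack. The plate's stripes are orange at (256,200) and blue at (152,193). Next I'll measure.

```bash
cat > m.py <<'E'
from h import *
def mask(im,h0,h1,smin=120,vmin=60):
    hsv=cv2.cvtColor(im,cv2.COLOR_RGB2HSV); return cv2.inRange(hsv,(h0,smin,vmin),(h1,255,255))
def blobs(m,amin=15):
    n,l,s,c=cv2.connectedComponentsWithStats(m); return [(np.round(c[i],1).tolist(),s[i].tolist()) for i in range(1,n) if s[i][4]>=amin]
E
python3 - <<'E'
from m import *
ims={}
for n in ["scene","side"]:
    im=cv2.imread(f"pics/{n}0.png")[:,:,::-1].copy(); ims[n]=im
    print(n,"or",blobs(mask(im,5,16,190,100)),"\n bl",blobs(mask(im,108,125,130,50)))
s=ims["scene"]; a=cv2.resize(s[150:330,120:500],None,fx=2.1,fy=2.1,interpolation=cv2.INTER_CUBIC); cv2.imwrite("pics/c1.png",a[:,:,::-1])
s=ims["side"]; a=cv2.resize(s[180:400,240:480],None,fx=2.7,fy=2.7,interpolation=cv2.INTER_CUBIC); cv2.imwrite("pics/c2.png",a[:,:,::-1])
E
```

```text
scene or [([255.2, 200.7], [251, 190, 9, 22, 100]), ([462.5, 263.5], [455, 257, 16, 14, 138])] 
 bl [([152.7, 193.2], [147, 182, 12, 23, 83]), ([398.8, 241.2], [392, 236, 14, 12, 122]), ([359.3, 391.2], [311, 352, 98, 75, 4442])]
side or [] 
 bl [([32.9, 93.2], [0, 0, 104, 173, 7968]), ([95.0, 8.4], [89, 0, 14, 20, 147]), ([91.5, 106.7], [90, 104, 4, 7, 19]), ([194.7, 132.6], [179, 129, 32, 8, 113]), ([367.9, 222.6], [361, 219, 17, 8, 27]), ([282.0, 222.6], [277, 221, 12, 5, 35]), ([336.0, 225.7], [327, 222, 19, 9, 33]), ([379.4, 229.2], [373, 226, 12, 8, 19]), ([350.0, 231.6], [344, 230, 15, 5, 23]), ([431.9, 331.6], [422, 322, 21, 20, 113])]
```

View pics/c1.png

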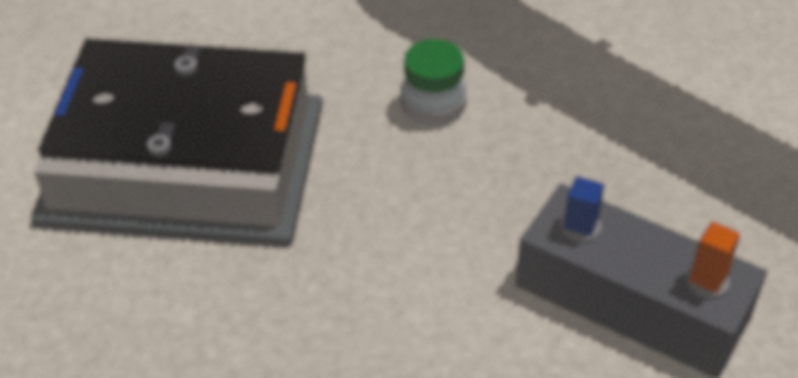

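View pics/c2.png

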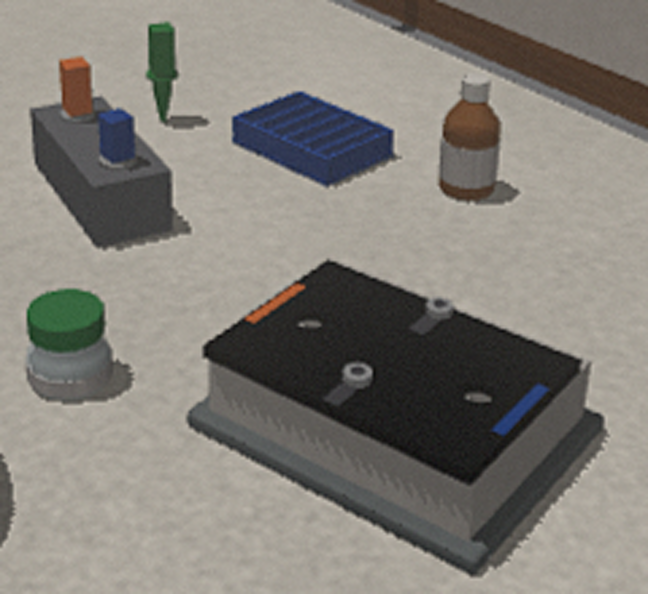

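Drift in crop 1 at (713,258), in the rack: orange handle. The green one stands tip down on the bench, so it isn't meant. The light ledge shows on the plate's world +x side and the plate overhangs on the robot side, so the plate has probably shifted toward -x. I'll get rough positions, then a view from above.

```bash
python3 - <<'E'
from m import *
kp=cam("scene"); 
print("drift top",ray(kp,(462.5,262),.096),"bolt top",ray(kp,(399,240.5),.088))
print("stripes O",ray(kp,(255.5,200.7),.0585),"B",ray(kp,(152.7,193.2),.0585))
o=ray(kp,(255.5,200.7),.0585);b=ray(kp,(152.7,193.2),.0585);print(o-b,np.linalg.norm(o-b),(o+b)/2)
print("rack corners",[ray(kp,p,.05).round(4).tolist() for p in [(386,239),(484,279),(470,307),(369,265)]])
ks=cam("side"); print("side drift",proj(ks,ray(kp,(462.5,262),.096)),"bolt",proj(ks,ray(kp,(399,240.5),.088)))
print(np.array(optics.calibration("wrist")["hand_eye"]).round(3), R.from_rotvec(ctrl.get_state()["tool_rot"]).as_matrix().round(3))
E
```

```text
drift top [0.5248692  0.26574698 0.096     ] bolt top [0.51189052 0.1777048  0.088     ]
stripes O [ 0.48720041 -0.05246873  0.0585    ] B [ 0.53180144 -0.20602552  0.0585    ]
[-0.04460103  0.15355679  0.        ] 0.15990290899099802 [ 0.50950092 -0.12924712  0.0585    ]
rack corners [[0.4806, 0.1531, 0.05], [0.5014, 0.2988, 0.05], [0.5553, 0.2911, 0.05], [0.5367, 0.1461, 0.05]]
side drift [266.61915565 201.74124737] bolt [282.16363693 220.97874505]
[[-0.001 -0.959 -0.285  0.079]
 [ 1.    -0.001 -0.    -0.001]
 [ 0.    -0.285  0.959 -0.155]
 [ 0.     0.     0.     1.   ]] [[-0.903  0.429 -0.001]
 [ 0.429  0.903 -0.001]
 [-0.    -0.002 -1.   ]]
```

Request:
play_rows([
  [0,-2.5,-1.3,0,0],
  [0,-4.5,-2.3,0,0],
  [0,-4.5,-2.3,0,0],
  [0,-4.5,-2.3,0,0],
  [0,-4.5,-2.3,0,0],
  [0,-4.5,-2.3,0,0],
  [0,-4.5,-2.3,0,0],
  [0,-4.5,-2.3,0,0],
  [0,-2,-1,0,0],
  [0,0,0,0,0.182],
  [0,0,0,0,0.182],
  [0,0,0,0,0.182],
  [0,0,0,0,0.182],
  [0,0,0,0,0.182],
  [0,0,0,0,0.182],
  [0,0,0,0,0.182],
  [0,0,0,0,0],
], force=40)

```text
time: 2.28
position: [0.5251, 0.2662, 0.2303]
tool_rot: [2.376, 2.055, -0.001]
ft_force: [0.5, -0.2, -1.1]
grip_width: 0.999
```

```bash
python3 - <<'E'
from m import *
im,kp=snap("wrist","w1.png"); s=ctrl.get_state(); print(s["time"],s["position"],R.from_rotvec(s["tool_rot"]).as_matrix().round(3))
print(proj(kp,[.525,.266,.096]),proj(kp,[.512,.178,.088]))
E
```

```text
2.325 [0.52503746 0.26626271 0.23028944] [[ 0.143  0.99  -0.   ]
 [ 0.99  -0.143 -0.   ]
 [-0.    -0.    -1.   ]]
[319.39621793 231.91982839] [319.15415498 321.89128897]
```

View pics/w1.png

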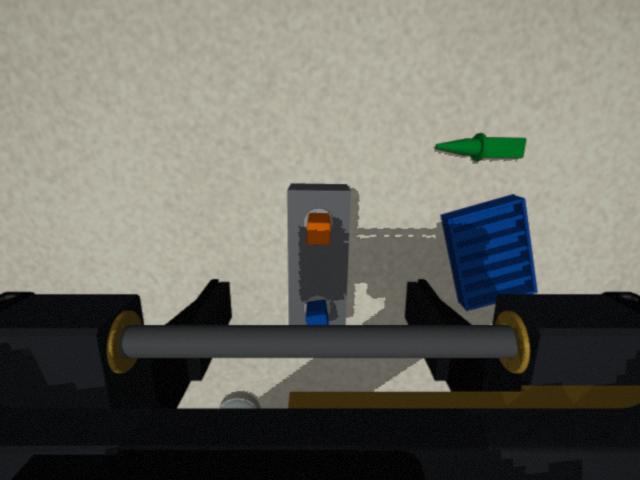

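Wrist view: the orange handle is at (319,228), square to the image, with its side face visible below the top. The bolt is at (317,312). I'll refine the drift's top face.

```bash
python3 - <<'E'
from m import *
im=cv2.imread("pics/w1.png")[:,:,::-1].copy()
a=cv2.resize(im[170:340,260:380],None,fx=4,fy=3.5,interpolation=cv2.INTER_CUBIC); cv2.imwrite("pics/c3.png",a[:,:,::-1])
m=mask(im,3,20,150,60); hs=cv2.cvtColor(im,cv2.COLOR_RGB2HSV)
m[:,:260]=0;m[:,380:]=0;print(blobs(m))
print("V col 319",hs[205:250,319,2].tolist())
print("V row 219",hs[219,300:338,2].tolist(), "row",hs[236,300:338,2].tolist())
E
```

```text
[([318.3, 229.0], [307, 213, 24, 32, 715])]
V col 319 [94, 94, 94, 104, 133, 136, 133, 124, 92, 90, 88, 90, 88, 92, 91, 90, 95, 121, 170, 183, 189, 190, 190, 190, 190, 174, 119, 110, 109, 109, 110, 109, 110, 108, 108, 110, 109, 110, 106, 88, 58, 50, 49, 52, 51]
V row 219 [95, 93, 94, 97, 120, 133, 134, 119, 100, 93, 91, 91, 90, 90, 91, 90, 90, 91, 91, 91, 90, 90, 90, 90, 91, 89, 89, 88, 84, 78, 75, 76, 62, 53, 51, 52, 54, 51] row [51, 54, 52, 53, 51, 52, 63, 89, 104, 108, 110, 110, 108, 110, 109, 110, 108, 109, 108, 109, 108, 109, 107, 110, 108, 108, 110, 107, 108, 95, 70, 52, 53, 52, 53, 52, 53, 53]
```

View pics/c3.png

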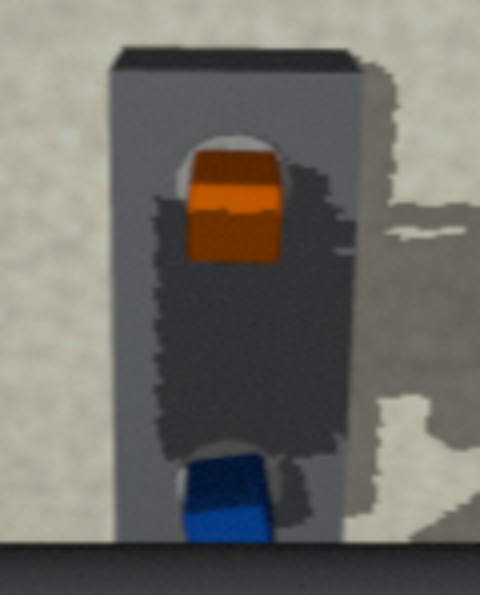

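```bash
python3 - <<'E'
from m import *
kp=cam("wrist"); s=ctrl.get_state()
p=ray(kp,(318.4,233),.096); Rm=R.from_rotvec(s["tool_rot"]).as_matrix()
print(p, (Rm.T@(p-s["position"])*100).round(2))
for a,b in [((307,233),(330,233)),((318,221.5),(318,244.5))]: print(np.linalg.norm(ray(kp,a,.096)-ray(kp,b,.096)))
E
```

```text
[0.5240161 0.2652319 0.096    ] [-0.11 -0.08 13.43]
0.019323282877205156
0.02002390843246351
```

Request:
play_rows([
  [0,-0.1,-0.1,2,0],
  [0,0,0,4,0],
  [0,0,0,4,0],
  [0,0,0,3,0],
  [0,0,0,2,0],
  [0,0,0,1.1,0],
  [0,0,0,0,0],
  [0.6,0,0,0,0],
  [1,0,0,0,0],
  [1,0,0,0,0],
  [1,0,0,0,0],
  [1,0,0,0,0],
], force=50)

```text
time: 3.82
position: [0.5242, 0.2655, 0.0697]
tool_rot: [2.378, 2.052, 0.0]
ft_force: [-0.6, -0.5, 0.6]
grip_width: 0.516
```

Request:
play_rows([
  [1,0,0,0,0],
  [1,0,0,0,0],
  [1,0,0,0,0],
  [1,0,0,0,0],
])

```text
time: 4.32
position: [0.5242, 0.2655, 0.0696]
tool_rot: [2.379, 2.052, 0.0]
ft_force: [0.3, 0.1, -0.7]
grip_width: 0.224
```

Request:
play_rows([
  [1,0,0,-1,0],
  [1,0,0,-3,0],
  [1,0,0,-4,0],
  [1,0,0,-4,0],
  [1,0,0,-3,-0.15],
  [1,0,0,-1,-0.15],
  [1,0,0,0,-0.13],
  [1,-2,-0.5,0,0],
  [1,-4.5,-1.2,0,0],
  [1,-5.5,-1.5,0,0],
  [1,-5.5,-1.5,0,0],
  [1,-5.5,-1.5,0,0],
  [1,-5.5,-1.5,0,0],
  [1,-5.5,-1.5,0,0],
  [1,-5.5,-1.5,0,0],
  [1,-3.4,-0.7,0,0],
  [1,0,0,0,0],
  [1,0,0,0,0],
])

```text
time: 6.58
position: [0.5337, -0.1781, 0.2293]
tool_rot: [-1.887, -2.51, -0.001]
ft_force: [-0.3, 0.5, -1.7]
grip_width: 0.227
```

```bash
python3 - <<'E'
from m import *
im,kp=snap("wrist","w2.png"); s=ctrl.get_state(); print(s["time"],s["position"],s["ft_force"],s["grip_width"],R.from_rotvec(s["tool_rot"]).as_matrix().round(3))
E
```

```text
6.625 [ 0.53404184 -0.17731511  0.22935673] [ 0.20374998  0.9554988  -1.16538078] 0.22648592100092793 [[-0.279  0.96  -0.001]
 [ 0.96   0.279  0.001]
 [ 0.001 -0.    -1.   ]]
```

View pics/w2.png

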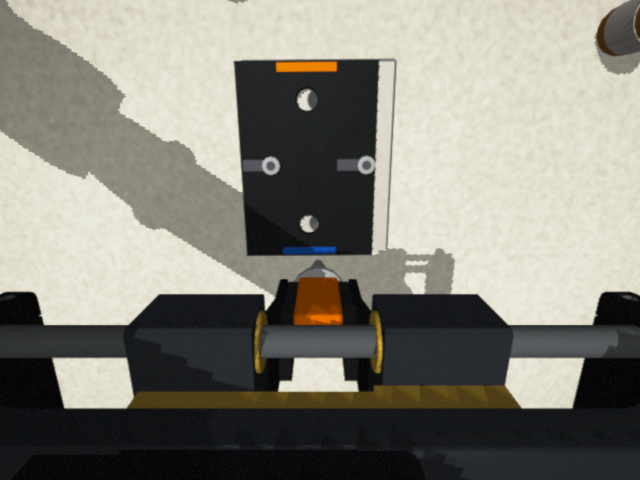

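Ledge on the right (+x) and white showing at the left of each hole, so the plate has gone to -x. Plate holes are at about (307,99) and (309,223). I'll measure these.

```bash
cat > meas.py <<'E'
from m import *
def run(f,kp,rows=(40,265)):
    im=cv2.imread(f)[:,:,::-1].copy()
    g=cv2.cvtColor(im,cv2.COLOR_RGB2GRAY)
    return im,g
E
python3 - <<'E'
from m import *
im=cv2.imread("pics/w2.png")[:,:,::-1].copy(); kp=cam("wrist")
g=cv2.cvtColor(im,cv2.COLOR_RGB2GRAY)
a=cv2.resize(im[50:270,225:405],None,fx=4,fy=2.7,interpolation=cv2.INTER_CUBIC)
a=cv2.resize(im[75:125,285:335],None,fx=6,fy=6,interpolation=cv2.INTER_CUBIC); b=cv2.resize(im[200:300,270:370],None,fx=4,fy=4,interpolation=cv2.INTER_CUBIC); 
cv2.imwrite("pics/c4.png",cv2.hconcat([cv2.copyMakeBorder(a,0,100,0,0,0),b])[:,:,::-1])
print("row99",g[99,285:330].tolist());print("row223",g[223,290:330].tolist())
print("edge row 120",g[120,230:250].tolist(),g[120,370:402].tolist())
print("edge row 200",g[200,236:256].tolist(),g[200,366:400].tolist())
print("col 307",g[80:115,304].tolist())
hs=mask(im,5,22,150,120); print(blobs(hs)); print(blobs(mask(im,105,125,150,60)))
print("top col 250", g[50:75,250].tolist(), "bottom col 270",g[245:265,262].tolist())
E
```

```text
row99 [37, 35, 38, 36, 37, 38, 36, 37, 34, 36, 30, 52, 120, 198, 222, 224, 225, 225, 226, 226, 224, 203, 149, 96, 76, 76, 74, 74, 76, 77, 76, 73, 53, 33, 35, 35, 35, 35, 35, 38, 34, 35, 35, 35, 38]
row223 [29, 32, 29, 28, 29, 28, 27, 27, 31, 65, 128, 186, 207, 208, 208, 206, 207, 205, 187, 144, 99, 81, 82, 84, 85, 87, 98, 99, 70, 33, 29, 29, 29, 30, 29, 27, 30, 29, 28, 31]
edge row 120 [230, 231, 229, 229, 228, 226, 222, 178, 98, 44, 35, 35, 34, 36, 38, 34, 34, 33, 38, 36] [33, 32, 32, 30, 31, 37, 78, 161, 207, 219, 218, 218, 217, 216, 216, 217, 216, 216, 217, 218, 215, 183, 137, 150, 213, 231, 233, 231, 228, 225, 225, 224]
edge row 200 [135, 134, 137, 136, 137, 135, 125, 86, 40, 32, 32, 32, 31, 30, 34, 32, 32, 32, 30, 31] [27, 29, 29, 27, 28, 29, 37, 84, 174, 208, 214, 214, 213, 211, 212, 211, 211, 210, 209, 210, 208, 186, 142, 147, 207, 227, 226, 226, 226, 226, 225, 227, 229, 230]
col 307 [37, 39, 39, 37, 36, 37, 33, 23, 41, 85, 128, 151, 191, 203, 220, 223, 225, 225, 224, 226, 225, 224, 226, 224, 223, 222, 221, 221, 218, 198, 108, 43, 40, 35, 35]
[([306.5, 66.3], [276, 61, 61, 11, 627]), ([319.5, 316.3], [295, 304, 47, 21, 723]), ([378.6, 344.5], [376, 317, 6, 56, 224]), ([257.1, 331.1], [255, 318, 5, 26, 69]), ([256.8, 361.2], [255, 351, 4, 21, 65])]
[([309.9, 249.7], [283, 246, 53, 8, 397])]
top col 250 [219, 221, 222, 223, 223, 222, 221, 219, 213, 185, 113, 53, 37, 39, 38, 40, 38, 38, 38, 39, 38, 38, 38, 38, 37] bottom col 270 [19, 14, 17, 19, 16, 15, 17, 20, 18, 29, 74, 134, 146, 147, 148, 147, 146, 144, 143, 143]
```

View pics/c4.png

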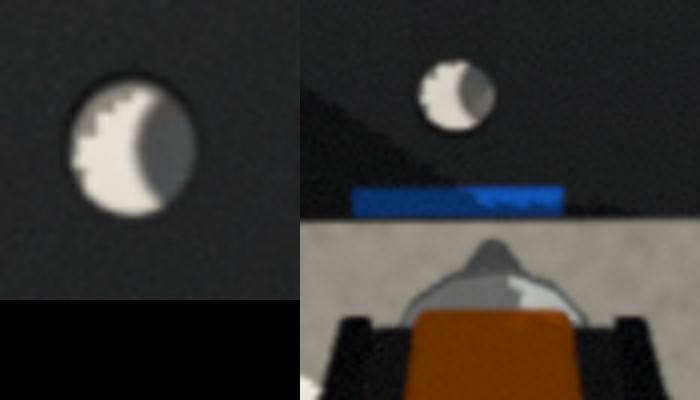

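```bash
python3 - <<'E'
from m import *
kp=cam("wrist"); s=ctrl.get_state(); Rm=R.from_rotvec(s["tool_rot"]).as_matrix(); t=np.array(s["position"])
T=lambda uv,z:(Rm.T@(ray(kp,uv,z)-t)*1000).round(2)
zt=.0585
oc=(307,98.9); bc=(309.05,222.7)
# rows of hole extents
print("orange hole",T(oc,zt),"L/R",T((296.8,99),zt),T((317.4,99),zt),"top/bot",T((306,88.7),zt),T((306,110),zt))
print("blue hole",T(bc,zt),"L/R",T((299.7,223),zt),T((318.4,223),zt))
o=ray(kp,oc,zt);b=ray(kp,bc,zt);print("len",np.linalg.norm(o-b),"yaw",np.degrees(np.arctan2(-(o-b)[0],(o-b)[1])),"world o,b",o,b,"mid",(o+b)/2)
for r,l,rr,pe in [(120,237.8,377.0,391.5),(200,243,373.6,387.7)]: print("plate edges",T((l,r),zt),T((rr,r),zt),"ped right",T((pe,r),.05))
print("ped hole left edge",T((307.3,99),.05),T((309.3,223),.05))
print("tip",T((318.5,261),.138))
print("stripes",T((306.5,66.3),zt),T((309.9,249.7),zt))
print("tip proj expected", proj(kp,t+Rm@[0,0,.06]), "collar center",proj(kp,t+Rm@[0,0,.015]))
E
```

```text
orange hole [107.86 -10.6  171.  ] L/R [107.79 -19.29 171.  ] [107.77  -1.73 171.  ] top/bot [115.91 -11.37 171.01] [ 98.96 -11.54 170.99]
blue hole [ -0.49  -9.69 170.86] L/R [ -0.78 -18.47 170.86] [ -0.79  -0.92 170.86]
len 0.1083549982790218 yaw 16.698593471636052 world o,b [ 0.49364063 -0.07650959  0.0585    ] [ 0.52477503 -0.18029521  0.0585    ] mid [ 0.50920783 -0.1284024   0.0585    ]
plate edges [ 90.86 -70.66 170.99] [ 90.77  49.85 170.96] ped right [ 91.09  64.06 179.46]
plate edges [ 21.03 -70.37 170.9 ] [ 20.94  49.94 170.87] ped right [ 19.44  64.61 179.37]
ped hole left edge [108.55 -10.57 179.5 ] [ -2.84  -9.67 179.36]
tip [-10.12  -0.98  91.34]
stripes [133.16 -10.77 171.03] [-27.1   -9.08 170.82]
tip proj expected [320.11821508 262.63018803] collar center [320.6612786  292.27475974]
```

Request:
play_rows([
  [1,3,-0.1,0,0],
  [1,4,-0.2,2,0],
  [1,3.8,-0.2,3,0],
  [1,0,0,3,0],
  [1,0,0,2,0],
  [1,0,0,0,0],
  [1,0,0,0,0],
])

```text
time: 7.5
position: [0.5001, -0.0754, 0.1305]
tool_rot: [1.884, 2.513, 0.002]
ft_force: [-0.1, 0.2, -0.6]
grip_width: 0.223
```

```bash
python3 - <<'E'
from m import *
im,kp=snap("wrist","w3.png"); s=ctrl.get_state(); print(s["time"],s["position"],s["ft_force"])
a=cv2.resize(im[180:300,250:390],None,fx=5,fy=5,interpolation=cv2.INTER_CUBIC); cv2.imwrite("pics/c5.png",a[:,:,::-1])
for n,(u0,v0,u1,v1) in {"scene":(200,130,290,260),"side":(310,230,410,340)}.items():
    i2,k2=snap(n,n+"3.png"); b=cv2.resize(i2[v0:v1,u0:u1],None,fx=5,fy=4.5,interpolation=cv2.INTER_CUBIC); cv2.imwrite(f"pics/{n}3c.png",b[:,:,::-1])
E
```

```text
7.55 [ 0.50031078 -0.07564581  0.13074187] [-0.04229083 -0.96510027 -1.21989283]
```

View pics/c5.png

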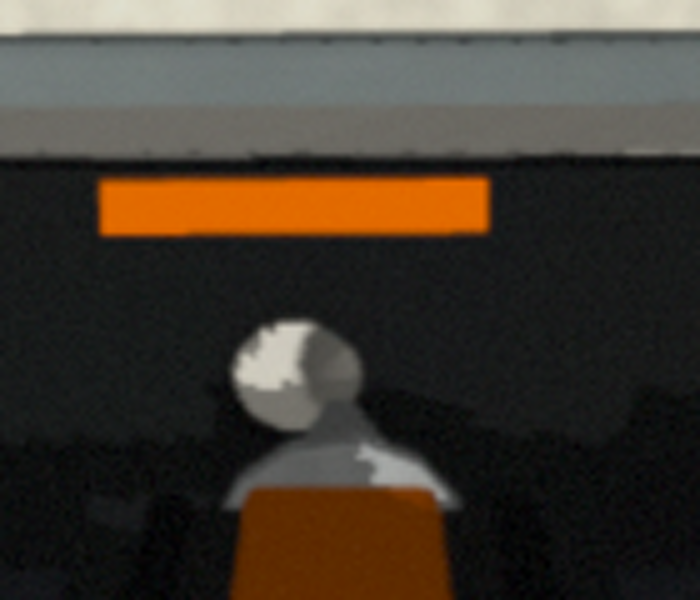

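View pics/scene3c.png

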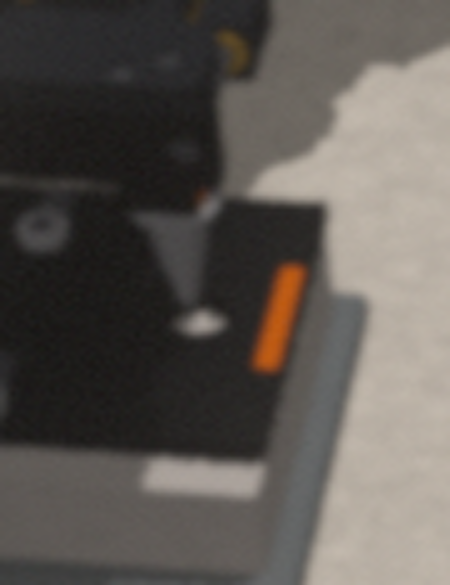

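View pics/side3c.png

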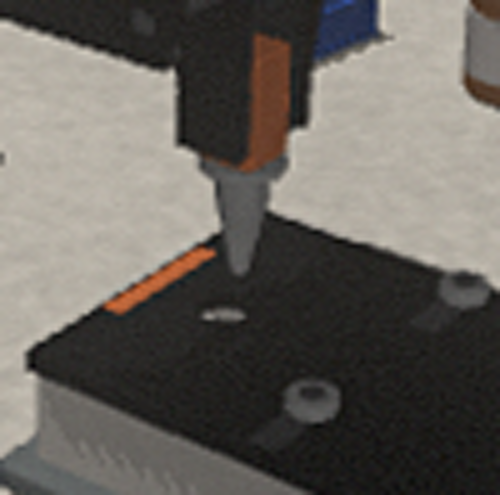

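```bash
python3 - <<'E'
from m import *
im=cv2.imread("pics/w2.png"); g=cv2.cvtColor(im,cv2.COLOR_BGR2GRAY)
for r in (259,260,261,262,263,265): print(r,g[r,308:330].tolist())
print("col",g[252:268,318].tolist())
kp=cam("wrist"); s=ctrl.get_state(); Rm=R.from_rotvec(s["tool_rot"]).as_matrix(); t=np.array(s["position"])
T=lambda uv,z:(Rm.T@(ray(kp,uv,z)-t)*1000).round(2)
zt=t[2]-.0617; print("tip z",zt,"tip far edge",T((318.4,260),zt))
print("hole c",T((309.4,255),.0585),"top,bot",T((309,243.6),.0585),T((309,266.4),.0585),"lens L,R",T((310.4,255),.05),T((322.4,255),.0585))
E
```

```text
259 [144, 145, 147, 147, 147, 145, 142, 137, 130, 121, 117, 126, 134, 139, 141, 141, 141, 141, 143, 141, 142, 142]
260 [142, 143, 146, 146, 146, 141, 135, 113, 89, 76, 78, 86, 101, 121, 137, 139, 139, 140, 140, 141, 143, 142]
261 [143, 145, 144, 144, 142, 137, 115, 84, 69, 68, 70, 71, 73, 92, 122, 136, 140, 140, 140, 142, 144, 145]
262 [144, 144, 142, 143, 138, 122, 90, 72, 67, 68, 69, 68, 67, 75, 109, 131, 138, 140, 141, 143, 146, 145]
263 [145, 143, 142, 138, 129, 103, 77, 69, 67, 69, 68, 67, 65, 69, 83, 114, 137, 140, 144, 142, 144, 145]
265 [143, 142, 135, 114, 83, 70, 67, 68, 69, 69, 71, 71, 69, 68, 68, 73, 93, 124, 140, 140, 141, 143]
col [47, 44, 47, 95, 141, 146, 141, 117, 78, 70, 69, 68, 68, 71, 69, 74]
tip z 0.06894676794727975 tip far edge [ 1.18 -1.09 61.7 ]
hole c [ 1.04 -7.13 72.13] top,bot [ 9.05 -7.33 72.13] [-7.12 -7.46 72.13] lens L,R [-1.85 -6.64 80.63] [ 1.03  1.61 72.15]
```

```bash
python3 - <<'E'
from m import *
im=cv2.imread("pics/w3.png")[:,:,::-1].copy(); g=cv2.cvtColor(im,cv2.COLOR_RGB2GRAY)
kp=cam("wrist"); s=ctrl.get_state(); Rm=R.from_rotvec(s["tool_rot"]).as_matrix(); t=np.array(s["position"])
T=lambda uv,z:(Rm.T@(ray(kp,uv,z)-t)*1000).round(2)
print([b for b in blobs(mask(im,5,22,150,120)) if b[0][1]<240])
print("stripe",T((308.5,221.2),.0585),T((308.5,215.4),.0585),T((308.5,227.3),.0585))
for c in (305,309,313): print(c,g[238:275,c].tolist())
b=cv2.imread("pics/w2.png"); print(T)
E
```

```text
[([308.9, 220.9], [270, 215, 78, 12, 869])]
stripe [24.35 -7.54 72.12] [28.22 -7.51 72.12] [20.24 -7.57 72.13]
305 [27, 24, 21, 22, 27, 33, 88, 162, 180, 199, 200, 201, 203, 202, 202, 203, 201, 199, 194, 181, 126, 115, 114, 114, 112, 113, 104, 71, 20, 8, 19, 40, 59, 73, 88, 95, 96]
309 [25, 26, 24, 22, 26, 44, 115, 193, 198, 194, 186, 174, 164, 157, 141, 145, 161, 164, 155, 116, 113, 114, 114, 113, 113, 113, 112, 100, 44, 38, 63, 72, 87, 92, 91, 91, 92]
313 [23, 25, 24, 23, 26, 27, 51, 87, 83, 78, 78, 75, 76, 78, 77, 78, 79, 79, 76, 74, 76, 79, 87, 96, 95, 87, 69, 62, 61, 63, 67, 78, 95, 92, 91, 91, 91]
<function <lambda> at 0x7f1c09c272e0>
```

Request:
play_rows([
  [1,0.06,-0.13,0.3,0],
  [1,0,0,0.3,0],
  [1,0,0,0.3,0],
  [1,0,0,0.2,0],
  [1,0,0,0.2,0],
  [1,0,0,0.1,0],
  [1,0,0,0,0],
])

```text
time: 8.52
position: [0.4981, -0.0758, 0.1155]
tool_rot: [-1.886, -2.513, 0.0]
ft_force: [0.6, 0.5, -2.0]
grip_width: 0.228
```

```bash
python3 - <<'E'
from m import *
im,kp=snap("wrist","w4.png"); s=ctrl.get_state(); print(s["time"],s["position"],s["ft_force"], s["position"][2]-.0617)
a=cv2.resize(im[180:300,250:390],None,fx=5,fy=5,interpolation=cv2.INTER_CUBIC); cv2.imwrite("pics/c6.png",a[:,:,::-1])
E
```

```text
8.575 [ 0.49810439 -0.07576978  0.11557606] [ 0.84378167 -0.30361421 -1.17457209] 0.05387606274270223
```

View pics/c6.png

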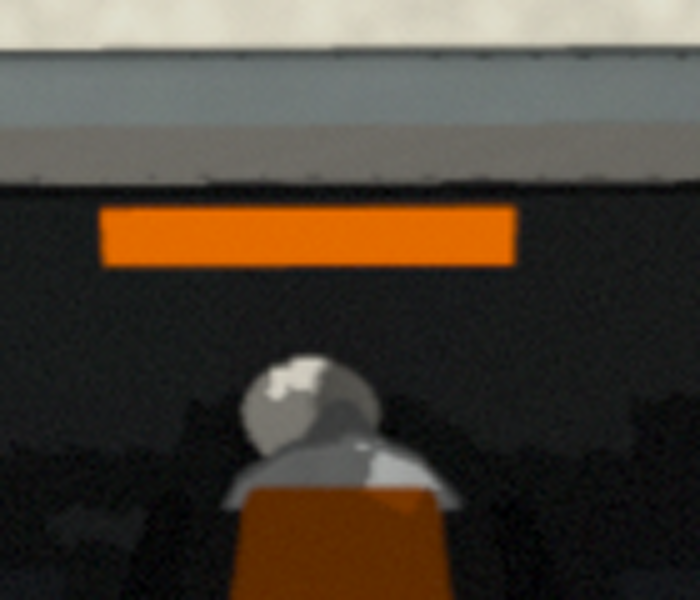

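Request:
play_rows([
  [1,0,0.08,0,0],
  [1,0,0,0.2,0],
  [1,0,0,0.2,0],
  [1,0,0,0.1,0],
  [1,0,0,0.1,0],
  [1,0,0,0,0],
])

```text
time: 9.32
position: [0.4988, -0.0756, 0.1095]
tool_rot: [-1.886, -2.512, 0.0]
ft_force: [-0.7, -0.6, -1.8]
grip_width: 0.222
```

Request:
play_rows([
  [1,0,0,0.2,0],
  [1,0,0,0.2,0],
  [1,0,0,0,0],
])

```text
time: 9.7
position: [0.4983, -0.0758, 0.1052]
tool_rot: [-1.886, -2.512, 0.001]
ft_force: [-1.5, -0.8, -1.6]
grip_width: 0.228
```

Request:
play_rows([
  [1,0,0.05,0.2,0],
  [1,0,0.05,0.2,0],
  [1,0,0,0,0],
])

```text
time: 10.07
position: [0.4989, -0.0757, 0.1012]
tool_rot: [-1.886, -2.511, 0.002]
ft_force: [-4.8, -2.5, 0.6]
grip_width: 0.225
```

```bash
python3 - <<'E'
from m import *
im,kp=snap("wrist","w5.png"); s=ctrl.get_state(); Rm=R.from_rotvec(s["tool_rot"]).as_matrix(); print(s["time"],s["position"],"tool force",Rm.T@s["ft_force"],s["torque"], s["position"][2]-.0617)
cv2.imwrite("pics/c7.png",cv2.resize(im[180:300,230:410],None,fx=4,fy=4,interpolation=cv2.INTER_CUBIC)[:,:,::-1])
for n,(u0,v0,u1,v1) in {"side":(310,230,430,340)}.items():
    i2,k2=snap(n,n+"5.png"); b=cv2.resize(i2[v0:v1,u0:u1],None,fx=5,fy=5,interpolation=cv2.INTER_CUBIC); cv2.imwrite(f"pics/{n}5c.png",b[:,:,::-1])
E
```

```text
10.125 [ 0.49894268 -0.07561798  0.10123692] tool force [-1.00338111 -4.44743598 -2.19322967] [-0.47892779  1.37479376 -0.04069883] 0.039536917047243915
```

View pics/c7.png

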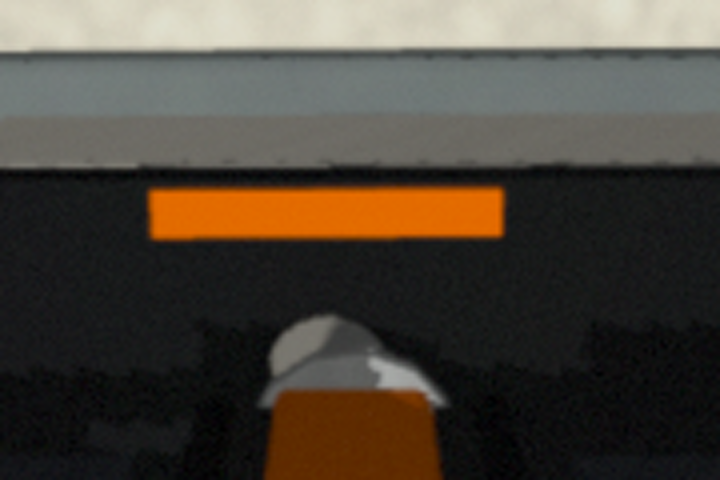

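View pics/side5c.png

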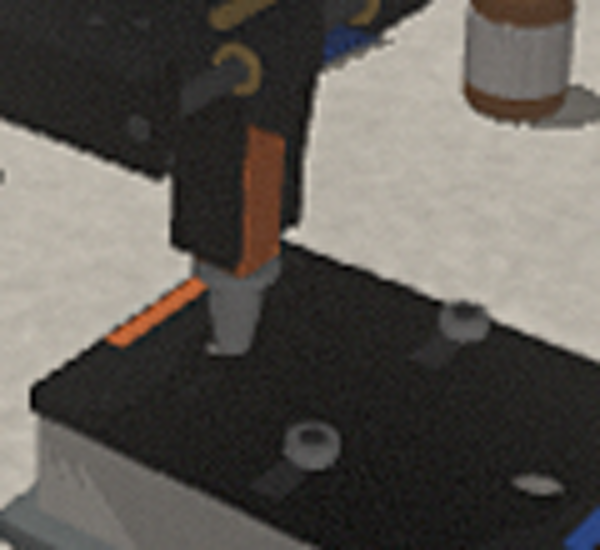

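Request:
play_rows([
  [1,0,0.05,0.2,0],
  [1,0,0.05,0.2,0],
  [1,0,0,0,0],
])

```text
time: 10.55
position: [0.4999, -0.0753, 0.0972]
tool_rot: [-1.885, -2.511, 0.002]
ft_force: [-3.9, -1.9, 0.7]
grip_width: 0.221
```

Request:
play_rows([
  [1,0,0.04,0.2,0],
  [1,0,0.04,0.2,0],
  [1,0,0,0,0],
])

```text
time: 10.92
position: [0.5007, -0.075, 0.0932]
tool_rot: [-1.885, -2.511, 0.002]
ft_force: [-3.8, -0.9, 0.6]
grip_width: 0.228
```

Request:
play_rows([
  [1,0,0.04,0.2,0],
  [1,0,0.04,0.2,0],
  [1,0,0,0,0],
])

```text
time: 11.3
position: [0.5014, -0.0748, 0.089]
tool_rot: [-1.885, -2.511, 0.002]
ft_force: [-5.0, -1.4, 0.5]
grip_width: 0.23
```

```bash
python3 - <<'E'
from m import *
im,kp=snap("wrist","w6.png"); s=ctrl.get_state(); Rm=R.from_rotvec(s["tool_rot"]).as_matrix(); print(s["time"],s["position"],"tool force",Rm.T@s["ft_force"], s["position"][2]-.0617)
g=cv2.cvtColor(im,cv2.COLOR_RGB2GRAY)
cv2.imwrite("pics/c8.png",cv2.resize(im[180:300,230:410],None,fx=4,fy=4,interpolation=cv2.INTER_CUBIC)[:,:,::-1])
E
```

```text
11.35 [ 0.50136228 -0.07479769  0.08899719] tool force [-0.86396173 -5.44594925  0.00765558] 0.027297193001254987
```

View pics/w6.png

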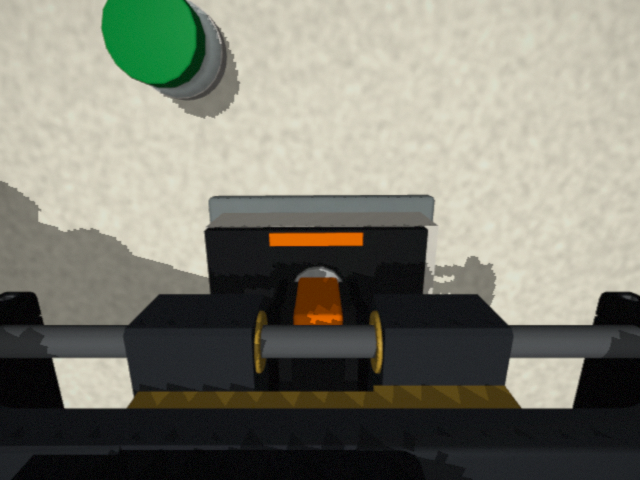

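Request:
play_rows([
  [1,0,0.04,0.2,0],
  [1,0,0.04,0.2,0],
  [1,0,0,0,0],
])

```text
time: 11.72
position: [0.5021, -0.0745, 0.085]
tool_rot: [-1.885, -2.511, 0.002]
ft_force: [-4.4, -1.0, -0.4]
grip_width: 0.226
```

Request:
play_rows([
  [1,0,0.03,0.15,0],
  [1,0,0.02,0.15,0],
  [1,0,0,0,0],
])

```text
time: 12.1
position: [0.5027, -0.0744, 0.0821]
tool_rot: [-1.885, -2.511, 0.002]
ft_force: [-5.6, -1.6, 0.5]
grip_width: 0.226
```

Request:
play_rows([
  [1,0,0,0.1,0],
  [1,0,0,0.1,0],
  [1,0,0,0,0],
])

```text
time: 12.48
position: [0.5029, -0.0743, 0.0802]
tool_rot: [-1.886, -2.512, 0.001]
ft_force: [-5.1, -1.5, 0.6]
grip_width: 0.226
```

```bash
python3 - <<'E'
from m import *
s=ctrl.get_state(); Rm=R.from_rotvec(s["tool_rot"]).as_matrix(); print(s["time"],s["position"],"tool force",Rm.T@s["ft_force"], s["torque"])
for n,(u0,v0,u1,v1) in {"side":(310,230,430,340),"scene":(200,130,290,260)}.items():
    i2,k2=snap(n,n+"6.png"); b=cv2.resize(i2[v0:v1,u0:u1],None,fx=5,fy=5,interpolation=cv2.INTER_CUBIC)[:590]; cv2.imwrite(f"pics/{n}6c.png",b[:,:,::-1])
E
```

```text
12.475 [ 0.50292891 -0.07430694  0.08024979] tool force [ 0.03793484 -5.33150464 -0.63187266] [-0.3772701   1.21854761 -0.01349796]
```

View pics/side6c.png

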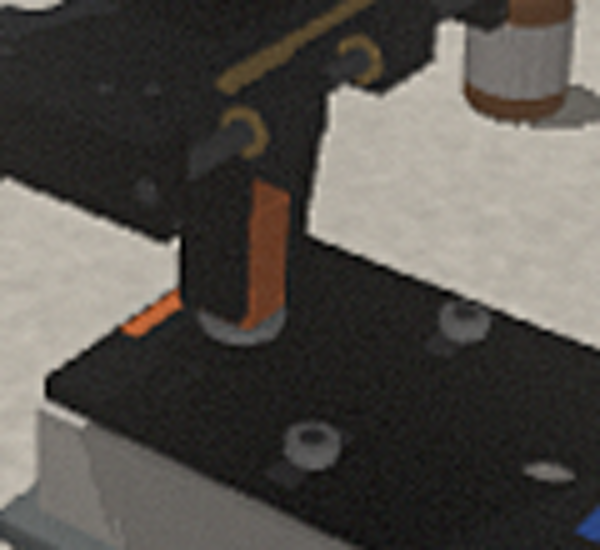

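Request:
play_rows([
  [1,0,0,0.1,0],
  [1,0,0,0.05,0],
  [1,0,0,0,0],
])

```text
time: 12.95
position: [0.503, -0.0743, 0.0788]
tool_rot: [-1.886, -2.512, 0.001]
ft_force: [-4.9, -1.4, 1.6]
grip_width: 0.225
```

Request:
play_rows([
  [1,0,0,0.05,0],
  [1,0,0,0,0],
])

```text
time: 13.2
position: [0.503, -0.0743, 0.0784]
tool_rot: [-1.886, -2.512, 0.001]
ft_force: [-4.5, -1.7, 1.2]
grip_width: 0.231
```

Request:
play_rows([
  [1,0,0,0.05,0],
  [1,0,0,0,0],
])

```text
time: 13.45
position: [0.503, -0.0743, 0.078]
tool_rot: [-1.886, -2.512, 0.001]
ft_force: [-5.8, -1.3, 2.8]
grip_width: 0.226
```

Request:
play_rows([
  [1,0,0,0.05,0],
  [1,0,0,0,0],
])

```text
time: 13.7
position: [0.5034, -0.0742, 0.078]
tool_rot: [-1.886, -2.512, -0.0]
ft_force: [-5.3, -0.3, 5.2]
grip_width: 0.225
```

Request:
play_rows([
  [1,0,0,0.05,0],
  [1,0,0,0,0],
])

```text
time: 13.95
position: [0.5039, -0.074, 0.078]
tool_rot: [1.886, 2.512, 0.001]
ft_force: [-6.6, -0.6, 6.6]
grip_width: 0.223
```

Request:
play_rows([
  [0.6,0,0,0,0],
  [0.3,0,0,0,0],
  [0,0,0,0,0],
  [0,0,0,0,0],
  [0,0,0,-0.5,0],
  [0,0,0,-2,0],
  [0,0,0,-4,0],
  [0,0,0,-4,0],
  [0,0,0,-3,0],
  [0,0,0,-1.5,0],
  [0,0,0,0,0],
])

```text
time: 15.32
position: [0.504, -0.0742, 0.2277]
tool_rot: [1.885, 2.512, 0.002]
ft_force: [-0.0, -0.8, 0.1]
grip_width: 1.001
```

```bash
python3 - <<'E'
from m import *
im,kp=snap("wrist","w7.png"); s=ctrl.get_state(); print(s["time"],s["position"],s["ft_force"],s["grip_width"])
for n,(u0,v0,u1,v1) in {"side":(300,220,470,390)}.items():
    i2,k2=snap(n,n+"7.png"); b=cv2.resize(i2[v0:v1,u0:u1],None,fx=3.4,fy=3.4,interpolation=cv2.INTER_CUBIC); cv2.imwrite(f"pics/{n}7c.png",b[:,:,::-1])
E
```

```text
15.375 [ 0.50329415 -0.07412917  0.22648132] [-0.21059044  0.76782838 -0.71978193] 0.9976309165425707
```

View pics/side7c.png

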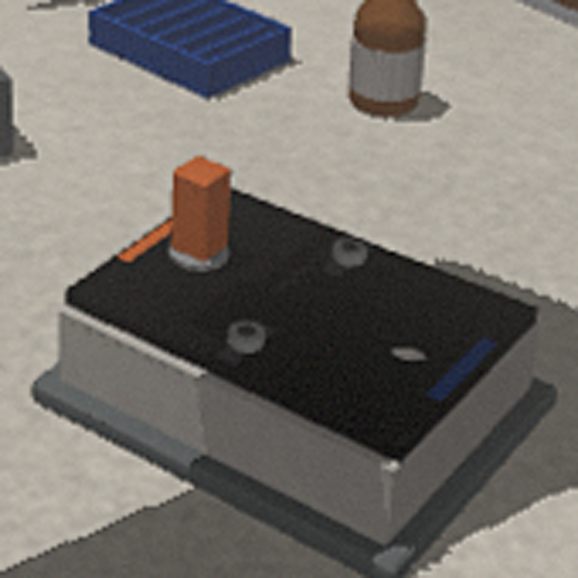

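View pics/w7.png

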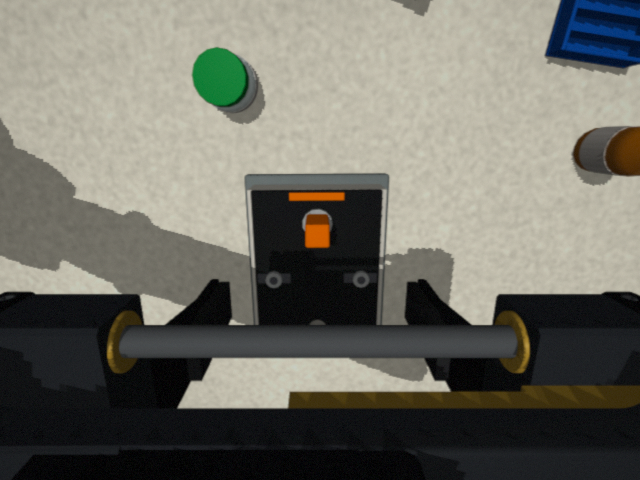

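Request:
play_rows([
  [0,3,1,0,0.1],
  [0,4,0.75,0,0.15],
  [0,4.5,0.4,0,0.18],
  [0,5,-0.1,0,0],
  [0,5,-0.1,0,0],
  [0,3,-0.1,0,0],
  [0,0,0,0,0],
])

```text
time: 16.3
position: [0.5221, 0.1751, 0.2248]
tool_rot: [-2.372, -2.058, 0.005]
ft_force: [-0.4, -0.4, -0.6]
grip_width: 1.001
```

```bash
python3 - <<'E'
from m import *
im,kp=snap("wrist","w8.png"); s=ctrl.get_state(); Rm=R.from_rotvec(s["tool_rot"]).as_matrix(); t=np.array(s["position"]);print(s["time"],t,Rm.round(3)[:2])
print("to bolt est", Rm.T@(np.array([.5119,.1777,.088])-t)*100)
print([b for b in blobs(mask(im,100,125,150,50))])
cv2.imwrite("pics/c9.png",cv2.resize(im[150:330,240:400],None,fx=4,fy=3.3,interpolation=cv2.INTER_CUBIC)[:,:,::-1])
E
```

```text
16.35 [0.52251925 0.17266846 0.22513499] [[ 0.144  0.99  -0.003]
 [ 0.99  -0.144 -0.002]]
to bolt est [ 0.37738153 -1.08762508 13.71552242]
[([496.3, 169.1], [443, 105, 104, 129, 9842]), ([305.7, 229.1], [293, 214, 26, 31, 643])]
```

View pics/c9.png

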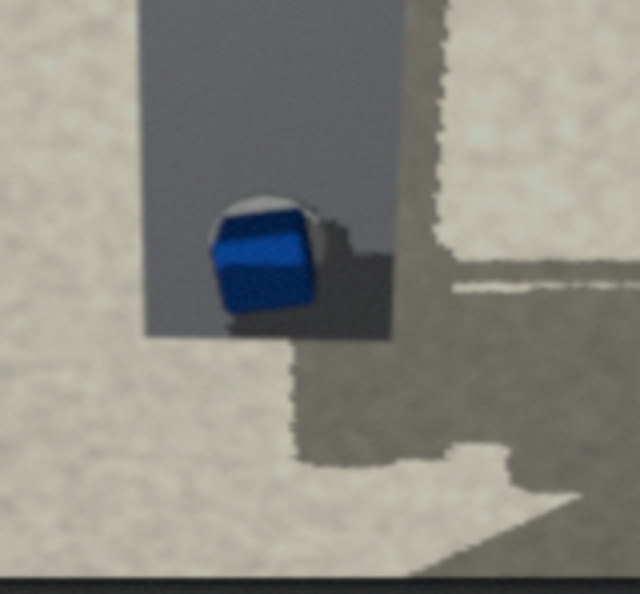

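```bash
python3 - <<'E'
from m import *
kp=cam("wrist"); s=ctrl.get_state(); Rm=R.from_rotvec(s["tool_rot"]).as_matrix(); t=np.array(s["position"])
T=lambda uv,z:(Rm.T@(ray(kp,uv,z)-t)*1000).round(2)
C=[(293.5,224.8),(315.5,220.9),(318.75,240.9),(297.5,244.8)]
P=[T(c,.088) for c in C]; print(P); m=np.mean(P,axis=0); print(m, t+Rm@m/1000)
for i in range(4): d=P[(i+1)%4]-P[i]; print(np.linalg.norm(d),np.degrees(np.arctan2(d[0],d[1])))
print(t)
E
```

```text
[array([  5.28, -21.79, 137.18]), array([  8.64,  -3.24, 137.12]), array([ -8.89,  -0.52, 137.16]), array([-12.37, -18.73, 137.21])]
[ -1.835  -11.07   137.1675] [0.51089834 0.17217794 0.08800166]
18.851941544573066 10.2667888327071
17.7398111602125 -81.18017072342036
18.53960625256103 -169.18100633499003
17.91331906710758 99.8356649733337
[0.52251925 0.17266846 0.22513499]
```

Request:
play_rows([
  [0,0.2,-1.15,0,0],
  [0,0,0,0,-0.175],
  [0,0,0,0,0],
  [0,0,0,0,0],
])

```text
time: 16.85
position: [0.5122, 0.1751, 0.2271]
tool_rot: [-2.195, -2.248, -0.0]
ft_force: [-0.0, 0.5, 1.1]
grip_width: 1.004
```

```bash
python3 - <<'E'
from m import *
s0=ctrl.get_state()
im,kp=snap("wrist","w9.png"); s=ctrl.get_state(); Rm=R.from_rotvec(s["tool_rot"]).as_matrix(); t=np.array(s["position"]);print(s["time"],s0["position"],t,Rm.round(3)[:2])
T=lambda uv,z:(Rm.T@(ray(kp,uv,z)-t)*1000).round(2)
print([b for b in blobs(mask(im,100,125,150,50))])
hs=cv2.cvtColor(im,cv2.COLOR_RGB2HSV)
print(hs[205:255,318,2].tolist())
cv2.imwrite("pics/c10.png",cv2.resize(im[190:260,280:360],None,fx=8,fy=8,interpolation=cv2.INTER_CUBIC)[:,:,::-1])
E
```

```text
16.9 [0.51219006 0.17514284 0.2271394 ] [0.51224718 0.17533701 0.22715081] [[-0.025  1.     0.   ]
 [ 1.     0.025  0.   ]]
[([504.4, 197.8], [460, 142, 91, 115, 9125]), ([316.4, 226.3], [305, 212, 24, 29, 631])]
[91, 95, 134, 137, 137, 129, 95, 68, 66, 66, 65, 64, 68, 84, 116, 131, 136, 135, 136, 135, 134, 135, 136, 135, 135, 136, 136, 133, 134, 134, 134, 133, 134, 132, 122, 72, 49, 52, 52, 54, 50, 55, 54, 54, 56, 67, 92, 107, 107, 107]
```

View pics/c10.png

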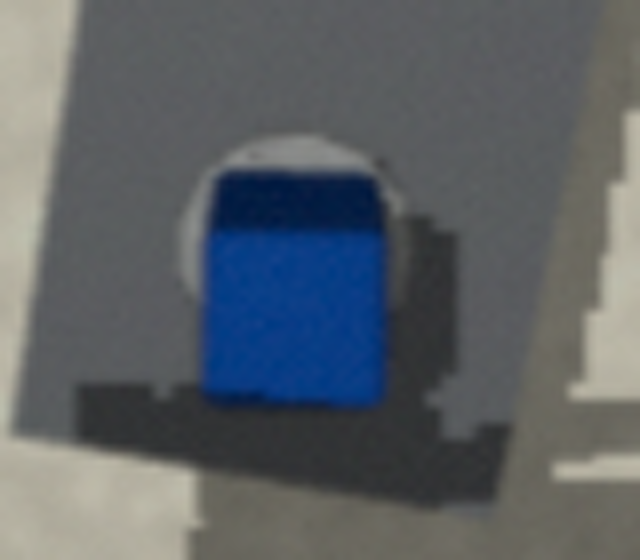

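```bash
python3 - <<'E'
from m import *
kp=cam("wrist"); s=ctrl.get_state(); Rm=R.from_rotvec(s["tool_rot"]).as_matrix(); t=np.array(s["position"])
p=ray(kp,(316.8,229.7),.088); print(p,(Rm.T@(p-t)*100).round(2), [ (Rm.T@(ray(kp,c,.088)-t)*1000).round(1) for c in [(305.4,230),(328.3,230),(317,218.6),(317,240.7)]])
E
```

```text
[0.50998427 0.17599095 0.088     ] [ 0.07 -0.23 13.92] [array([  0.4, -12. , 139.1]), array([  0.4,   7.5, 139.2]), array([ 10.4,  -2.1, 139.2]), array([ -9.1,  -2.1, 139.1])]
```

Request:
play_rows([
  [0,0.07,-0.15,2,0],
  [0,0,0,4,0],
  [0,0,0,4,0],
  [0,0,0,3,0],
  [0,0,0,2,0],
  [0,0,0,0.9,0],
  [0,0,0,0,0],
  [0.6,0,0,0,0],
  [1,0,0,0,0],
  [1,0,0,0,0],
  [1,0,0,0,0],
  [1,0,0,0,0],
  [1,0,0,0,0],
  [1,0,0,0,0],
  [1,0,0,0,0],
  [1,0,0,0,0],
], force=50)

```text
time: 18.9
position: [0.5109, 0.1766, 0.0681]
tool_rot: [2.19, 2.252, 0.0]
ft_force: [0.1, 0.4, -0.7]
grip_width: 0.225
```

Request:
play_rows([
  [1,0,0,-1,0],
  [1,0,0,-3,0],
  [1,0,0,-4,0],
  [1,0,0,-3,-0.13],
  [1,0,0,-2,-0.13],
  [1,-2,-0.4,0,0],
  [1,-4,-0.8,0,0],
  [1,-5.5,-1,0,0],
  [1,-5.5,-1,0,0],
  [1,-5.5,-1,0,0],
  [1,-5.5,-1,0,0],
  [1,-5.5,-1,0,0],
  [1,-5,-1,0,0],
  [1,-3.4,-0.6,0,0],
  [1,0,0,0,0],
  [1,0,0,0,0],
  [1,0,0,0,0],
])

```text
time: 21.02
position: [0.555, -0.2459, 0.1976]
tool_rot: [-1.877, -2.517, -0.001]
ft_force: [0.2, -0.2, -0.8]
grip_width: 0.227
```

```bash
python3 - <<'E'
from m import *
im,kp=snap("wrist","w10.png"); s=ctrl.get_state(); Rm=R.from_rotvec(s["tool_rot"]).as_matrix(); t=np.array(s["position"]);print(s["time"],kp[1][:3,3],t,s["ft_force"],Rm.round(3)[:2])
E
```

```text
21.075 [ 0.53136268 -0.17146068  0.35295506] [ 0.55515796 -0.24591125  0.19781031] [ 0.51680366 -0.08945021 -1.63519104] [[-0.286  0.958 -0.   ]
 [ 0.958  0.286  0.001]]
```

View pics/w10.png

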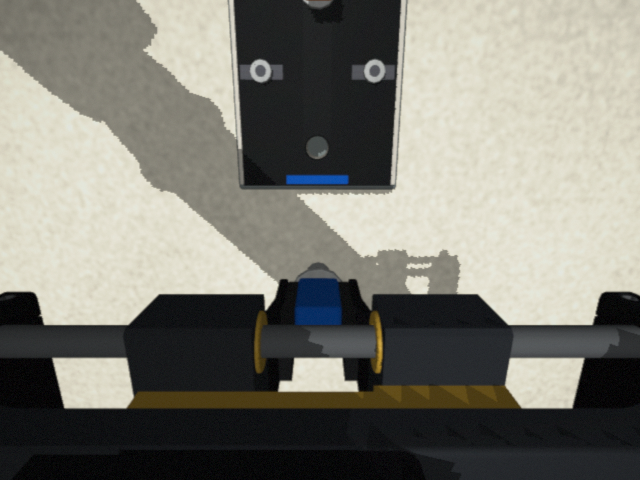

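```bash
python3 - <<'E'
from m import *
im=cv2.imread("pics/w10.png")[:,:,::-1].copy(); g=cv2.cvtColor(im,cv2.COLOR_RGB2GRAY)
kp=cam("wrist"); s=ctrl.get_state(); Rm=R.from_rotvec(s["tool_rot"]).as_matrix(); t=np.array(s["position"])
T=lambda uv,z:(Rm.T@(ray(kp,uv,z)-t)*1000).round(2)
print("row148",g[148,300:336].tolist()); print("col317",g[130:166,317].tolist())
m=(g>50).astype(np.uint8)*255; m[:130]=0;m[165:]=0;m[:,:295]=0;m[:,340:]=0; print(blobs(m))
for r in (100,):print("edges",g[r,228:248].tolist(),g[r,388:410].tolist())
cv2.imwrite("pics/c11.png",cv2.resize(im[120:280,280:360],None,fx=5,fy=3.7,interpolation=cv2.INTER_CUBIC)[:,:,::-1])
for r in range(261,268): print(r,g[r,300:336].tolist())
E
```

```text
row148 [32, 29, 29, 30, 28, 29, 60, 74, 73, 74, 74, 73, 73, 74, 73, 75, 73, 74, 73, 74, 74, 73, 74, 73, 75, 73, 72, 75, 54, 31, 30, 29, 29, 30, 31, 32]
col317 [31, 36, 35, 33, 31, 35, 58, 75, 74, 75, 74, 73, 73, 72, 75, 74, 73, 73, 74, 73, 73, 72, 75, 79, 78, 79, 87, 103, 94, 39, 29, 29, 33, 29, 30, 28]
[([316.8, 147.3], [306, 136, 23, 23, 402])]
edges [222, 221, 220, 218, 216, 188, 150, 183, 208, 209, 184, 116, 50, 32, 32, 32, 33, 30, 31, 31] [29, 28, 27, 30, 29, 32, 43, 107, 175, 202, 203, 185, 149, 184, 217, 220, 219, 219, 220, 219, 221, 222]
261 [135, 135, 138, 138, 137, 138, 137, 137, 139, 137, 139, 138, 135, 137, 137, 135, 132, 128, 128, 129, 136, 141, 139, 139, 138, 136, 137, 137, 137, 137, 133, 130, 133, 132, 134, 134]
262 [135, 136, 135, 139, 137, 136, 137, 135, 136, 136, 135, 133, 129, 127, 126, 121, 109, 100, 95, 105, 118, 125, 129, 132, 134, 138, 137, 136, 134, 133, 133, 133, 132, 132, 133, 134]
263 [135, 134, 136, 138, 136, 135, 133, 135, 134, 134, 133, 125, 109, 97, 87, 77, 75, 72, 71, 72, 77, 83, 88, 103, 123, 131, 135, 134, 133, 133, 133, 132, 131, 132, 131, 134]
264 [135, 135, 137, 136, 135, 134, 133, 133, 133, 133, 125, 101, 80, 72, 70, 66, 70, 68, 70, 67, 70, 68, 70, 72, 92, 116, 131, 135, 135, 132, 133, 133, 135, 134, 133, 134]
265 [136, 136, 135, 135, 133, 131, 131, 132, 132, 126, 100, 78, 69, 69, 68, 68, 69, 68, 69, 68, 68, 69, 69, 67, 73, 89, 113, 131, 135, 136, 136, 135, 134, 134, 134, 134]
266 [137, 137, 135, 132, 132, 131, 132, 129, 122, 101, 77, 67, 68, 69, 68, 67, 67, 70, 69, 69, 69, 70, 68, 69, 67, 69, 82, 113, 130, 136, 135, 136, 136, 136, 136, 136]
267 [138, 138, 137, 134, 132, 132, 130, 118, 92, 71, 68, 67, 67, 69, 70, 68, 63, 64, 65, 68, 69, 71, 72, 69, 67, 65, 67, 83, 114, 133, 136, 135, 136, 136, 137, 136]
```

View pics/c11.png

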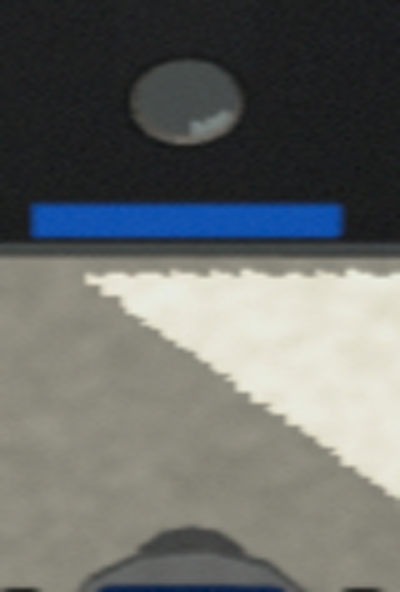

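```bash
python3 - <<'E'
from m import *
kp=cam("wrist"); s=ctrl.get_state(); Rm=R.from_rotvec(s["tool_rot"]).as_matrix(); t=np.array(s["position"])
T=lambda uv,z:(Rm.T@(ray(kp,uv,z)-t)*1000).round(2)
print("proj tip edge x0=0:",proj(kp,t+Rm@[.005,0,.0481]),"shank",proj(kp,t+Rm@[.007,0,.0441]))
print("tip far",T((318,262.3),t[2]-.0481), "shank far",T((318,262.3),t[2]-.0441))
print("hole",T((317.2,147.5),.0585),"top",T((317.2,136.0),.0585),"bottom@plate top",T((317,158.8),.0585),"L",T((306.0,148),.0585),"R",T((328.4,148),.0585))
print("stripe",T((317,180),.0585))
E
```

```text
proj tip edge x0=0: [320.25042565 261.59234309] shank [320.2990282  260.70226533]
tip far [ 4.55 -1.36 48.1 ] shank far [ 5.99 -1.36 44.11]
hole [ 68.8   -1.9  139.37] top [ 77.6   -1.89 139.38] bottom@plate top [ 59.99  -2.08 139.36] L [ 68.42 -10.85 139.37] R [ 68.4    7.04 139.37]
stripe [ 43.04  -2.1  139.35]
```

Request:
play_rows([
  [1,2.5,-0.03,0,0],
  [1,3,-0.03,1,0],
  [1,1.44,0,2,0],
  [1,0,0,2.5,0],
  [1,0,0,2,0],
  [1,0,0,1,0],
  [1,0,0,0,0],
  [1,0,0,0,0],
])

```text
time: 22.08
position: [0.5355, -0.1811, 0.114]
tool_rot: [1.879, 2.516, 0.001]
ft_force: [0.3, -0.3, -1.7]
grip_width: 0.226
```

```bash
python3 - <<'E'
from m import *
im,kp=snap("wrist","w11.png"); s=ctrl.get_state(); Rm=R.from_rotvec(s["tool_rot"]).as_matrix(); t=np.array(s["position"]);print(s["time"],t,s["ft_force"],"tip z",t[2]-.0481)
cv2.imwrite("pics/c12.png",cv2.resize(im[180:300,250:390],None,fx=5,fy=5,interpolation=cv2.INTER_CUBIC)[:,:,::-1])
i2,k2=snap("side","side11.png"); b=cv2.resize(i2[210:380,300:470],None,fx=3.4,fy=3.4,interpolation=cv2.INTER_CUBIC); cv2.imwrite("pics/side11c.png",b[:,:,::-1])
E
```

```text
22.125 [ 0.53549115 -0.18115132  0.11404872] [ 0.79751778 -0.60881698 -1.40291775] tip z 0.06594872303324625
```

View pics/c12.png

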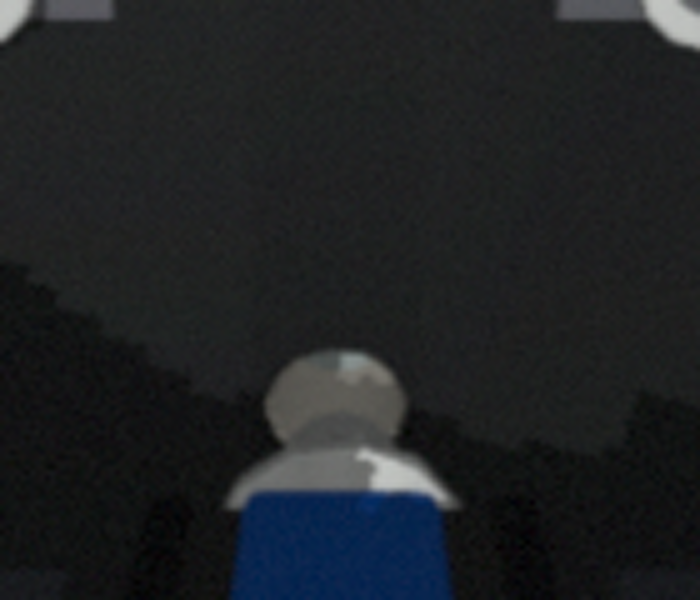

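View pics/side11c.png

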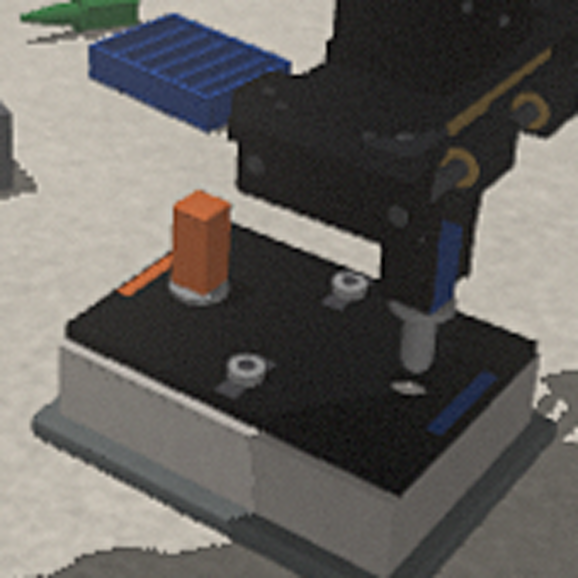

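```bash
python3 - <<'E'
from m import *
kp=cam("wrist"); s=ctrl.get_state(); Rm=R.from_rotvec(s["tool_rot"]).as_matrix(); t=np.array(s["position"])
T=lambda uv,z:(Rm.T@(ray(kp,uv,z)-t)*1000).round(2)
print(T((317.3,249.7),.0585),T((303,260.5),.0585),T((331.2,260.5),.0585), T((318.2,262.3),t[2]-.0481))
E
```

```text
[10.16 -1.78 55.48] [  3.07 -10.74  55.47] [ 3.05  6.9  55.5 ] [ 4.54 -1.24 48.1 ]
```

Request:
play_rows([
  [1,0.16,-0.06,0,0],
  [1,0,0,0.3,0],
  [1,0,0,0.3,0],
  [1,0,0,0.3,0],
  [1,0,0,0.3,0],
  [1,0,0,0,0],
])

```text
time: 22.92
position: [0.5335, -0.1796, 0.1007]
tool_rot: [-1.879, -2.517, 0.001]
ft_force: [-0.0, -0.4, -0.7]
grip_width: 0.226
```

Request:
play_rows([
  [1,0,0,0.3,0],
  [1,0,0,0.3,0],
  [1,0,0,0.2,0],
  [1,0,0,0,0],
])

```text
time: 23.42
position: [0.5336, -0.1795, 0.0928]
tool_rot: [-1.879, -2.517, 0.0]
ft_force: [0.5, -0.1, -2.0]
grip_width: 0.227
```

Request:
play_rows([
  [1,0,0,0.3,0],
  [1,0,0,0.3,0],
  [1,0,0,0.3,0],
  [1,0,0,0.3,0],
  [1,0,0,0.1,0],
  [1,0,0,0,0],
])

```text
time: 24.18
position: [0.5337, -0.1796, 0.08]
tool_rot: [-1.88, -2.517, 0.0]
ft_force: [0.3, 0.5, -0.5]
grip_width: 0.228
```

Request:
play_rows([
  [1,0,0,0.1,0],
  [1,0,0,0.1,0],
  [1,0,0,0.05,0],
  [1,0,0,0,0],
])

```text
time: 24.68
position: [0.5338, -0.1796, 0.0775]
tool_rot: [-1.88, -2.517, -0.0]
ft_force: [-0.5, 0.1, -0.7]
grip_width: 0.224
```

Request:
play_rows([
  [1,0,0,0.05,0],
  [1,0,0,0.05,0],
  [1,0,0,0,0],
])

```text
time: 25.05
position: [0.5338, -0.1796, 0.0766]
tool_rot: [1.88, 2.517, 0.0]
ft_force: [0.5, 0.9, -0.6]
grip_width: 0.225
```

Request:
play_rows([
  [1,0,0,0.05,0],
  [1,0,0,0.05,0],
  [1,0,0,0,0],
])

```text
time: 25.42
position: [0.5338, -0.1796, 0.0765]
tool_rot: [-1.88, -2.517, -0.001]
ft_force: [-3.1, 0.8, 5.7]
grip_width: 0.223
```

Seated: z stops at 0.0765 (0.0766 expected) and the vertical force rises. I'll press a touch more, then release and retreat.

Request:
play_rows([
  [1,0,0,0.04,0],
  [1,0,0,0,0],
  [0.6,0,0,0,0],
  [0.3,0,0,0,0],
  [0,0,0,0,0],
  [0,0,0,0,0],
  [0,0,0,0,0],
  [0,0,0,-0.5,0],
  [0,0,0,-2,0],
  [0,0,0,-4,0],
  [0,0,0,-4,0],
  [0,0,0,-4,0],
  [0,0,0,-2,0],
  [0,-4,0,0,0],
  [0,-3,0,0,0],
  [0,0,0,0,0],
  [0,0,0,0,0],
])

```text
time: 27.55
position: [0.5536, -0.246, 0.2401]
tool_rot: [-1.879, -2.517, -0.001]
ft_force: [-0.6, 1.0, 0.1]
grip_width: 0.999
```

```bash
python3 - <<'E'
from m import *
im,kp=snap("wrist","w12.png"); s=ctrl.get_state(); print(s["time"],s["position"],s["ft_force"],s["grip_width"])
i2,k2=snap("side","side12.png"); cv2.imwrite("pics/side12c.png",cv2.resize(i2[180:380,240:480],None,fx=2.9,fy=2.9,interpolation=cv2.INTER_CUBIC)[:,:,::-1])
i3,k3=snap("scene","scene12.png")
E
```

```text
27.6 [ 0.55373664 -0.24552226  0.24012912] [ 0.24915493  0.4934622  -0.20575825] 1.0019488761320676
```

View pics/w12.png

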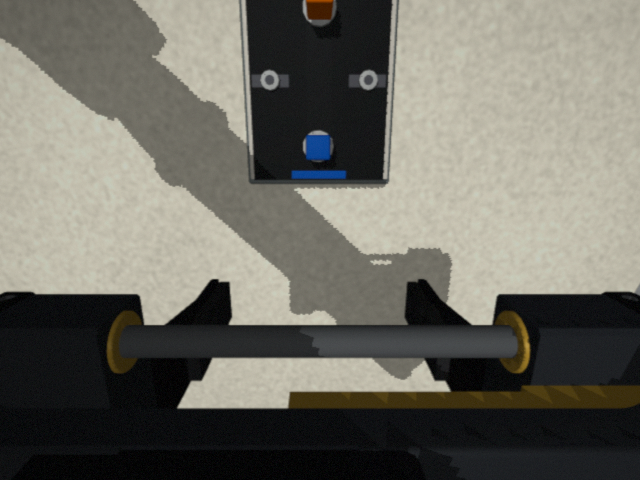

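View pics/side12c.png

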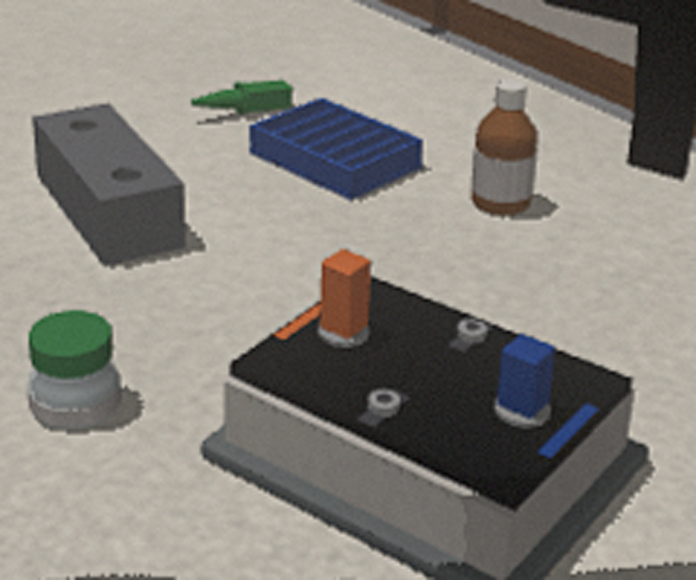

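View pics/scene12.png

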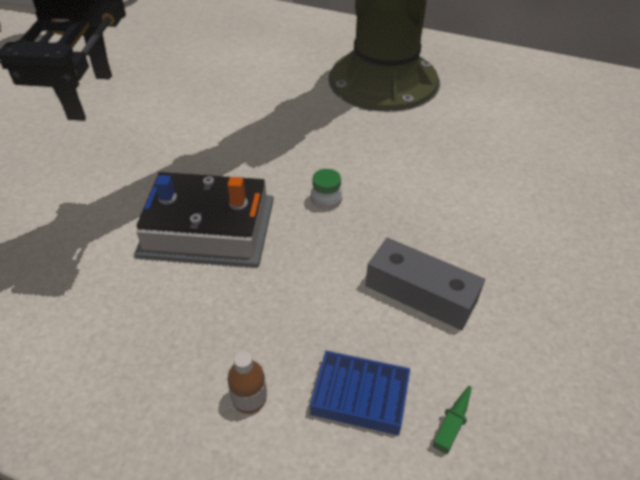

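```bash
python3 -c "
from bench import ticket; print(ticket.close_job())"
```

```text
the job is handed in; nothing more can be done
None
```

The drift is in and seated, and the plate is drawn into line. With the drift still in, the blue bolt is fully home and released. I handed the job in at about 27.6 s of the 66 s allowed.

- **Drift:** the plate was out to −x, seen from the white in its holes and the ledge on its +x side. I felt the drift down through the overlap of the two holes, with about 4–7 N sideways as the plate slid. The collar stopped at the expected height (tip about 42 mm below the plate's top) with about 7 N downward.
- **Bolt:** it went in without contact until the collar seated. The tool stopped within 0.1 mm of the expected height, with about 6 N when last read. I then pressed a further 0.4 mm before letting go and did not read the force for that.
- **Last checks:** the final pictures show both collars on the plate, the plate centred on the pedestal, and the gripper open and well clear. The bottle, jar and tray look to be where they were at the start.
- **Disagreements:**
  - The wrist camera was off by about 1–2 mm, so I aimed by where the tips appeared in its picture.
  - One bolt measurement, taken while the arm was still moving, was several millimetres off. I discarded it and measured again.
  - The green decoy, which stood on its point at the start, fell over by itself within the first 2 s. Nothing of mine touched it.

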